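# Move the stamps over to the new stand in the same order

## Robot

A 6-joint arm with a two-finger parallel gripper is mounted at the origin on a cart in front of the work surface, level with it; the furniture and walls round the work are solid. World frame = base frame: x ahead of the robot, y to its left, z up, the work surface at z = 0. Lengths are in mm, angles in rad, forces in N, time in s.
With the tool pointing down it reaches from about 300 to 775 mm from the base axis. Payload 14.6 kg.
Tool frame: the origin (TCP) lies between the finger pads; the fingertips stand manip.tip_reach ahead of it and the grasp point (between the pads) lies 5 mm behind it (manip.tip_reach is the distance from the TCP to the fingertips, in mm); z points along the fingers, y is the line along which they close (so a half turn about z gives the same grasp; the last joint's range is limited). The gripper opens to 94 mm and grips with 3 to 60 N. Pads are 16 mm wide; open, the fingers measure 119 mm over their backs; the gripper's body (75 mm by 177 mm) begins 78 mm behind the grasp point.
Start: joints at [1.084, 0.3, 1.521, -0, 1.321, -0.067], TCP at [224.164, 502.235, 219.446] pointing down, gripper open.
Joint ranges: [-3.03, 3.03], [-0.79, 2.21], [0.23, 2.52], [-1.04, 4.18], [0, 3.07], [-2.55, 2.55]. Speed limits (rad/s): [2.22, 2.22, 2.57, 3.14, 3.14, 3.14].

## Interface

Orientations are given as [roll, pitch, yaw] about the fixed x, y, z axes, in that order (R = Rz(yaw) Ry(pitch) Rx(roll)).
In Python, from cell import manip gives the robot as it stands. The module is installed in compiled form; this text tells all that it offers.
- The arm moves only by the shell command python3 -m creep 'ROWS' [FORCE]. ROWS is JSON, a list of rows, each a list of 3 entries, a list of its own where there are three numbers: the opening, from -1 (shut) to 1 (fully open), then the shift along the tool's x, y, z in cm, then the turn about the tool's z in units of 5 degrees (1.0 is 5 degrees). In form: [[grip, [tx, ty, tz], roll], ...]. A call has 1 to 12 rows; each row is the pose to reach, as a shift and turn from the pose commanded when the call began, along the tool's axes at that moment; what a row does not reach only later rows make up. A row lasts 1/10 s, in which the tool goes at most 50 mm and 8.59 degrees, less where a joint would pass 70% of its speed; a pose out of reach is approached as far as the arm can. A call with a gripper value outside its range is refused whole. The fingers move at their own pace and stop on an object; FORCE is the grip in N (left out, the last holds). Time passes only in rows, so rows that repeat a pose let the fingers close. It gives the time, the measured TCP pose, the force, the opening and the grip force at its end, in the units of the state.
- manip.read_state(): the state, without advancing time (a new reading comes with each control period).
- manip.camera(name): name is "scene" or "top"; returns the picture (420x560x3 uint8, red, green, blue); there is no depth.
- manip.camera_params(name): a dict with "fovy" (degrees; the focal length in pixels is half the picture's height over the tangent of half this angle, whatever the lens; pixels are square), "cx", "cy" (the principal point, pixels), "origin" and "attitude" of the camera in the world. Camera axes: x right, y down, z forward; pixel columns grow to the right and rows downward; lengths in mm; the calibration is good to about 2 mm. A picture is of the moment at which its call begins. camera_params takes no time and is no camera call.
- manip.sign_off(): hands the job in; it is judged then, once.
The state is a dict: "clock": time; "joints": joint angles; "qd": joint speeds; "effort": joint torques, N m; "eef_pos": TCP position; "eef_rot": TCP orientation; "wrist_force": force on the tool from outside, world axes, zero at the start; "moment": the same for the moment, N m; "finger_gap": finger opening in mm; "finger_force": force on a finger pad.
Only numpy, scipy, OpenCV 4.12 (cv2) and the standard library are available. Lean on these libraries where they do the work, as an engineer would, in place of code of your own. Each camera call takes 0.05 s, during which the arm holds its last target. There are 200 camera calls.

## Task

The stamps in the old wooden stamp stand are moving to the new white stand. The clerk picks them out by their place without looking, so set each one down upright in the pocket of the white stand that matches its old one: the same order from left to right, one stamp to a pocket, standing on the pocket's floor. Set them down rather than dropping or tipping them, and leave the glue stick and the stamp pad beside the stands where they are.

Things in the scene. Friction and masses are not known exactly. Their poses are not given: they have to be found in the camera images.
- old_stand: The old stamp stand: brown wood, cork floors, full at the start. 280 (y) x 60 (x) x 22 mm, fixed. Origin: centre of underside; x away from robot, y to its left. 4 pockets, centres x=0, y=+102, +34, -34, -102 mm, each 46 (x) x 62 (y) mm inside, floor 8 mm above the desk, walls 14 mm above the floor, 6 to 7 mm thick.
- new_stand: The new stamp stand: white plastic, dark floors, empty; left or right of the old one, its row roughly in line with it. 280 (y) x 60 (x) x 22 mm, fixed. Origin: centre of underside; x away from robot, y to its left. 4 pockets, centres x=0, y=+102, +34, -34, -102 mm, each 46 (x) x 62 (y) mm inside, floor 8 mm above the desk, walls 14 mm above the floor, 6 to 7 mm thick.
- block_stamp: Oblong rubber stamp, 68 mm high: wooden block base 27 mm (x) by 48 mm (y), 10 mm high, and a turned black handle, 26 mm thick near the top; grip it 45 to 62 mm above its underside. 50 g. (A like stamp at the back of the desk is no part of the job.) Starts upright in a pocket of the old stand, centred and square to it within 3 mm and 0.1 rad. Origin: centre of underside, z up.
- round_seal: Round seal stamp, 82 mm high: round dark wooden foot 42 mm across, slim turned waist about 14 mm thick, brass collar, and a wooden ball knob 28 mm across whose centre is 68 mm above the underside; grip the ball at its middle. 70 g. Starts upright in a pocket of the old stand, centred and square to it within 3 mm and 0.1 rad. Origin: centre of underside, z up.
- self_inker: Self-inking stamp, 62 mm high: black plastic frame 30 mm (x) by 44 mm (y) with a grey box-shaped cap on top, 28 mm (x) by 46 mm (y), from 32 to 62 mm above the underside; the cap does not move; grip it across the 28 mm. 80 g. Starts upright in a pocket of the old stand, centred and square to it within 3 mm and 0.1 rad. Origin: centre of underside, z up.
- band_dater: Band date stamp, 96 mm high: steel yoke 22 mm (x) by 34 mm (y), 42 mm high, with black number wheels in it, a thin steel stem 9 mm thick, and an egg-shaped black handle 25 mm across from 58 to 96 mm above the underside, thickest at 80 mm; grip it there. 90 g. Starts upright in a pocket of the old stand, centred and square to it within 3 mm and 0.1 rad. Origin: centre of underside, z up.
- glue_stick: Glue stick, standing loose behind the new stand (85 to 100 mm from the stand's centre line), 27 mm across, 90 mm high, red and orange with white ends; origin at the centre of its underside. Not to be moved.
- stamp_pad: Closed grey metal stamp pad box lying loose behind the old stand, 70 x 110 x 17 mm; origin at the centre of its underside. Not to be moved.
Things that resemble listed ones, but are neither listed nor needed, are in the scene too. What is shaped like the block_stamp but yellow is not meant.

How it is judged:
By the outcome, as a careful person would: the job done as asked, in the order asked, and still so for the second after the job is handed in, with the robot touching nothing.
It also fails if it takes over 106 s, if anything falls off the work surface, if the arm or the gripper's body presses on something with over 40 N, if the wrist force passes 120 N, or if a joint passes its speed limit or range.

## Working session

There is one attempt and no reset: what is moved stays moved. The work goes in short steps, Python scripts to look and compute and a shell command to move; the robot and the scene stay as the last step left them, time stands still between calls to the robot, and variables do not carry over. Pictures are saved under pics/ and viewed, at most 14 in all, crops included, and the job is handed in when it is done.

```bash
mkdir -p pics; python3 - <<'E'
from cell import manip
import cv2
print(manip.read_state(), manip.tip_reach)
for n in("scene","top"):
    print(n,manip.camera_params(n))
    cv2.imwrite(f"pics/{n}0.png",cv2.resize(manip.camera(n)[:,:,::-1],(800,600),interpolation=cv2.INTER_CUBIC))
E
```

```text
{'clock': 0.0, 'joints': array([ 1.08438897e+00,  3.00447211e-01,  1.52162107e+00, -1.75044905e-05,
        1.32069623e+00, -6.66144325e-02]), 'qd': array([-0.00116113, -0.00056903,  0.00140912,  0.0006374 ,  0.00203076,
       -0.00107296]), 'effort': array([-3.63433232e-03, -5.31800151e+01, -3.52734053e+01,  7.06392643e-02,
        2.44160666e-02, -6.64644745e-05]), 'eef_pos': array([224.05518161, 502.00656486, 218.88251071]), 'eef_rot': array([-3.14042227e+00, -6.10874337e-05,  2.72180404e+00]), 'wrist_force': array([-0.336101  ,  0.15784683,  0.6887327 ]), 'moment': array([0.0122034 , 0.00963662, 0.0251931 ]), 'finger_force': 0.0, 'finger_gap': 94.13640156206168} 14.0
scene {'fovy': 48.88030027619163, 'cx': 278.32049160116213, 'cy': 210.1304371852523, 'origin': array([ -60.49314586, -512.52740502,  522.47659689]), 'attitude': array([-2.14413802, -0.01724335, -0.88217761])}
top {'fovy': 47.80122109521761, 'cx': 272.9289879382835, 'cy': 206.43749236600306, 'origin': array([329.52474062, -24.91408111, 996.60267297]), 'attitude': array([-2.92607976,  0.00340124, -1.66043986])}
```

View pics/scene0.png

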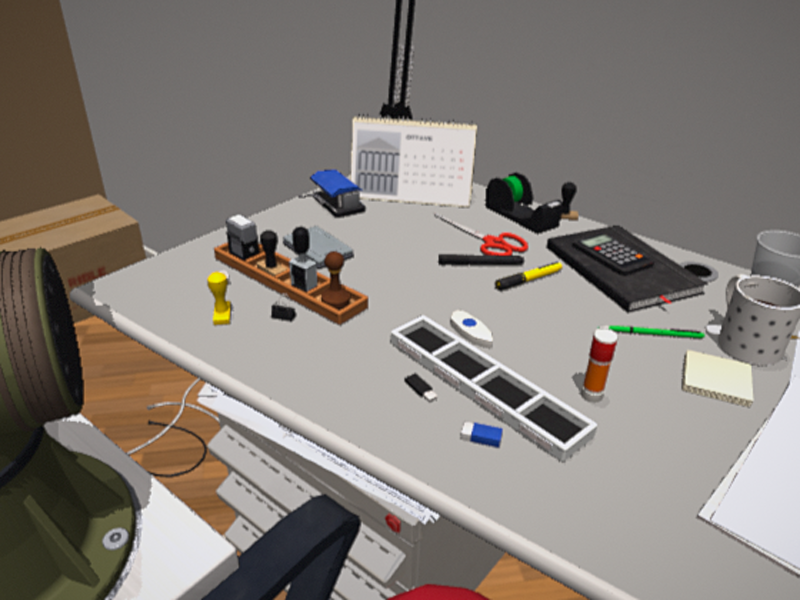

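View pics/top0.png

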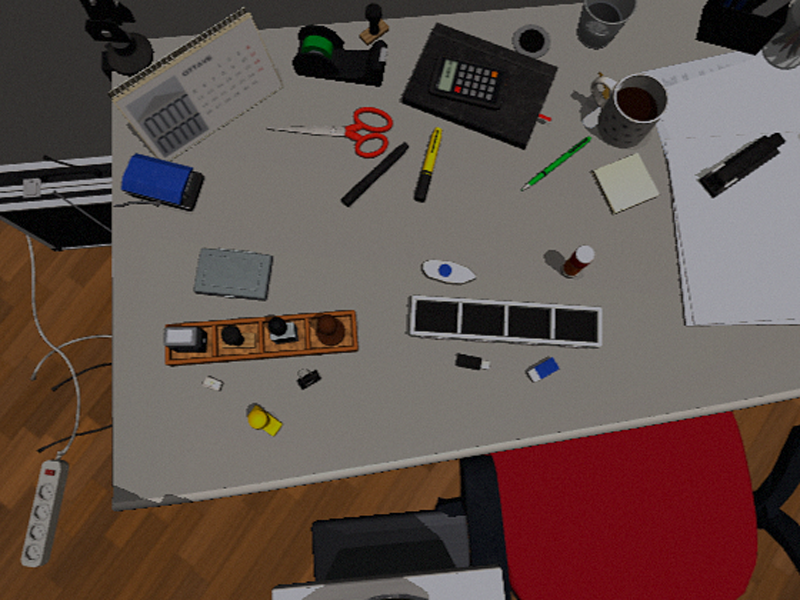

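Left to right in the old stand: self-inker (≈185,338 in the enlarged top view), block stamp (232,335), band dater (280,328), round seal (330,330). There are two look-alikes: the yellow block-shaped stamp (258,420) and the black-handled stamp at the back (375,25), neither of them wanted. The white stand lies to the right (505,322), with the glue stick (578,262) behind it. Next come close crops for measuring.

```bash
cat > h.py <<'E'
import numpy as np, cv2
from cell import manip
from scipy.spatial.transform import Rotation as Rn
from scipy.optimize import least_squares
def K(n):
    p=manip.camera_params(n); f=210/np.tan(np.radians(p["fovy"]/2))
    return p,f,Rn.from_euler('xyz',p["attitude"]).as_matrix()
def proj(n,P):
    p,f,R=K(n); c=(np.atleast_2d(P)-p["origin"])@R
    return np.c_[f*c[:,0]/c[:,2]+p["cx"],f*c[:,1]/c[:,2]+p["cy"]]
def ray(n,uv):
    p,f,R=K(n); d=R@np.array([(uv[0]-p["cx"])/f,(uv[1]-p["cy"])/f,1]); return p["origin"],d
def onz(n,uv,z):
    o,d=ray(n,uv); return o+d*(z-o[2])/d[2]
def tri(s,t):
    r=least_squares(lambda P:np.r_[proj("scene",P)[0]-s,proj("top",P)[0]-t],onz("top",t,50))
    return r.x,np.abs(r.fun).max()
def box(x,y,a,zs=(0,22)):
    c=np.array([[sx*30,sy*140] for sx,sy in((1,1),(1,-1),(-1,-1),(-1,1))])
    R=np.array([[np.cos(a),-np.sin(a)],[np.sin(a),np.cos(a)]])
    q=c@R.T+[x,y]
    return np.vstack([np.c_[q,np.full(4,z)] for z in zs])
def crop(n,x0,y0,w,h,s,img=None):
    im=manip.camera(n)[:,:,::-1] if img is None else img
    o=cv2.resize(im[y0:y0+h,x0:x0+w],None,fx=s,fy=s,interpolation=cv2.INTER_CUBIC)
    for i in range(0,w,10): cv2.line(o,(i*s,0),(i*s,5 if i%50 else 12),(0,255,255),1)
    for i in range(0,h,10): cv2.line(o,(0,i*s),(5 if i%50 else 12,i*s),(0,255,255),1)
    return o
E
python3 - <<'E'
from h import *
t=manip.camera("top")[:,:,::-1];s=manip.camera("scene")[:,:,::-1]
cv2.imwrite("pics/a_top.png",np.vstack([crop("",110,208,160,56,5,t),crop("",280,200,160,56,5,t)]))
cv2.imwrite("pics/a_old.png",crop("",145,145,120,85,6,s))
cv2.imwrite("pics/a_new.png",crop("",268,215,155,110,5,s))
E
```

```text
(no output)
```

View pics/a_top.png

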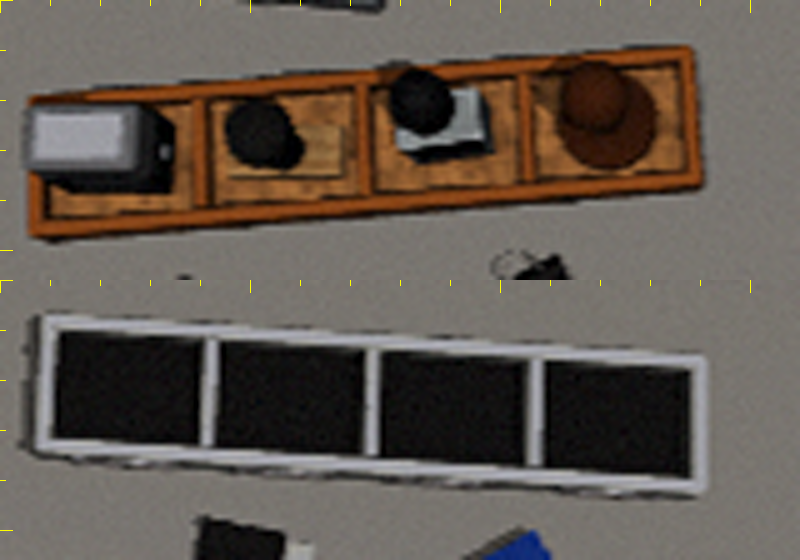

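View pics/a_old.png

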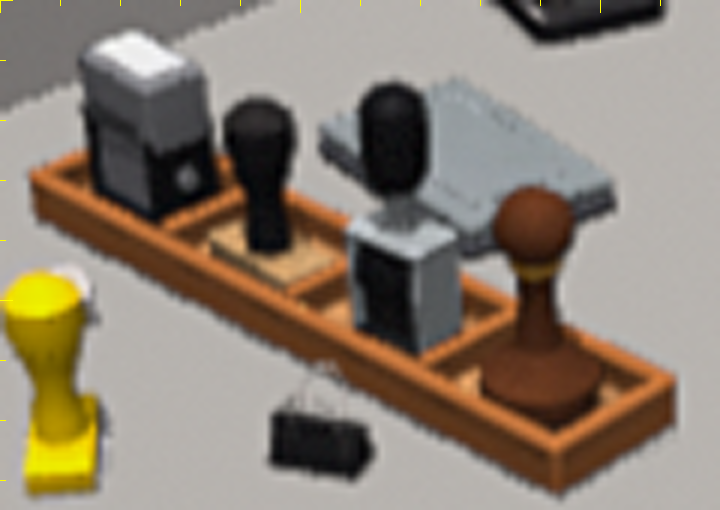

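View pics/a_new.png

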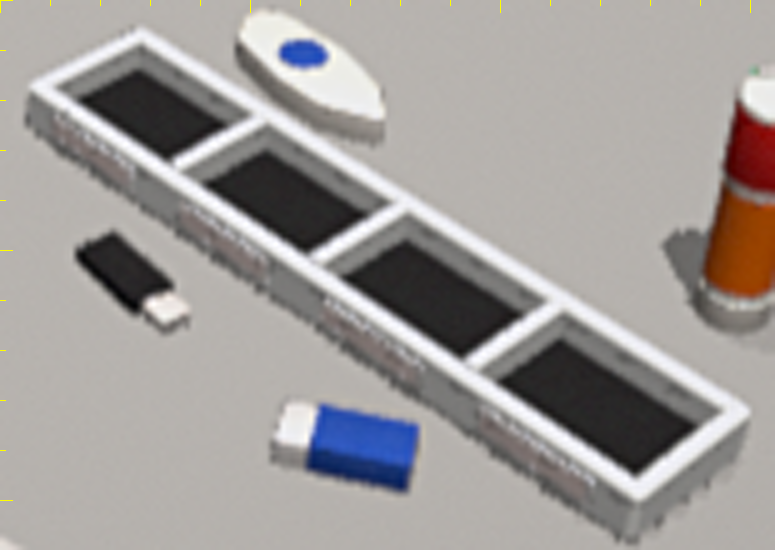

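```bash
cat > fit.py <<'E'
from h import *
c=lambda p,o,s:np.array(o)+(np.array(p)+.5)/s-.5
T=lambda p:c(p,(110,208),5); N=lambda p:c(p,(280,200),5); S=lambda p:c(p,(145,145),6); M=lambda p:c(p,(268,215),5)
# box corner order: far-left, far-right, near-right, near-left
new_t=[N(p) for p in((43,36),(705,76),(706,212),(40,172))]
new_s=[M(p) for p in((142,30),(748,410),(637,497),(32,88))]
old_t=[T(p) for p in((28,97),(692,46),(703,187),(30,237))]
old_s=[None]+[S(p) for p in((673,378),(558,450),(32,178))]
for nm,t,s in(("old",old_t,old_s),("new",new_t,new_s)):
    for i in range(4):
        if s[i] is not None:
            P,e=tri(s[i],t[i]); print(nm,i,P.round(1),round(e,2))
    for only in("both","top","scene"):
        def f(v):
            B=box(*v,zs=(22,)); a=proj("top",B);b=proj("scene",B)
            return np.concatenate([a[i]-t[i] for i in range(4) if only!="scene"]+[b[i]-s[i] for i in range(4) if s[i] is not None and only!="top"])
        r=least_squares(f,[350,0,0]); print(nm,only,r.x.round(3),np.abs(r.fun).max().round(2))
        if only=="both": 
            x,y,a=r.x
            print([ (round(x-k*np.sin(a),1),round(y+k*np.cos(a),1)) for k in(102,34,-34,-102)])
for nm,t,s in(("inker top z70",(77,137),(140,57)),("block ~62",(258,133),(260,128)),("dater ~88",(421,100),(394,140)),("ball 76",(594,96),(533,223))):
    P,e=tri(S(s),T(t)); print(nm,P.round(1),round(e,2),np.hypot(*P[:2]).round())
E
python3 fit.py
```

```text
old 1 [524.8  13.7  20.3] 0.25
old 2 [466.1  12.8  21.2] 0.45
old 3 [471.  291.8  18.9] 0.7
old both [ 4.97250e+02  1.51858e+02 -1.60000e-02] 1.59
[(np.float64(498.9), np.float64(253.8)), (np.float64(497.8), np.float64(185.9)), (np.float64(496.7), np.float64(117.9)), (np.float64(495.6), np.float64(49.9))]
old top [ 4.97019e+02  1.52344e+02 -1.40000e-02] 0.64
old scene [ 4.97525e+02  1.50595e+02 -2.50000e-02] 1.4
new 0 [539.8 -73.4  19.3] 0.34
new 1 [ 496.6 -347.6   19.6] 0.18
new 2 [ 439.5 -338.8   20.1] 0.22
new 3 [481.9 -66.3  19.8] 0.24
new both [ 4.88615e+02 -2.06413e+02 -1.57000e-01] 1.75
[(np.float64(504.6), np.float64(-105.7)), (np.float64(493.9), np.float64(-172.8)), (np.float64(483.3), np.float64(-240.0)), (np.float64(472.6), np.float64(-307.2))]
new top [ 4.89077e+02 -2.06107e+02 -1.50000e-01] 1.23
new scene [ 4.87989e+02 -2.06840e+02 -1.64000e-01] 1.47
inker top z70 [501.4 256.2  69.7] 0.46 563.0
block ~62 [497.  185.6  66.3] 0.4 531.0
dater ~88 [500.6 118.2  83.6] 0.06 514.0
ball 76 [497.5  50.9  77.6] 0.17 500.0
```

```bash
cat > go.py <<'E'
import sys; from h import *
# usage: go.py x y z a  (a = yaw of stand; tool y laid along the stand's x)
x,y,z,a=map(float,sys.argv[1:5]); s=manip.read_state()
R=Rn.from_euler('xyz',s["eef_rot"]); yaw=s["eef_rot"][2]
d=R.as_matrix().T@(np.array([x,y,z])-s["eef_pos"])/10
t=-((np.pi/2+a-yaw+np.pi)%(2*np.pi)-np.pi)
print("cm",d.round(2),"roll",round(np.degrees(t)/5,2),"clock",s["clock"],"gap",round(s["finger_gap"],1),"j",s["joints"].round(2))
E
python3 go.py 496.7 50.5 160 -0.016; python3 go.py 496.7 50.5 219 -0.016
```

```text
cm [-43.3  -30.13   5.93] roll 13.37 clock 0.2 gap 93.8 j [ 1.08  0.3   1.52 -0.    1.32 -0.07]
cm [-4.330e+01 -3.013e+01  3.000e-02] roll 13.37 clock 0.2 gap 93.8 j [ 1.08  0.3   1.52 -0.    1.32 -0.07]
```

```bash
python3 -m creep '[[1,[-4,-2.8,0],1.3],[1,[-8,-5.6,0],2.6],[0.6,[-12,-8.4,0],3.9],[0.3,[-16,-11.2,0],5.2],[0.3,[-20,-14,0.5],6.5],[0.3,[-24,-16.8,1],7.8],[0.3,[-28,-19.6,2],9.1],[0.3,[-32,-22.3,3],10.4],[0.3,[-36,-25.1,4],11.7],[0.3,[-40,-28,5],13],[0.3,[-43.3,-30.1,5.9],13.4],[0.3,[-43.3,-30.1,5.9],13.4]]' 15; python3 go.py 496.7 50.5 71 -0.016
```

```text
clock: 1.4
eef_pos: [497.9, 47.5, 159.0]
eef_rot: [-3.14, 0.001, 1.547]
wrist_force: [-0.2, 1.3, 0.1]
finger_gap: 61.0
finger_force: 0.0
cm [ 0.3  -0.11  8.8 ] roll -0.09 clock 1.4 gap 61.0 j [ 0.02  0.25  1.73 -0.    1.16  0.05]
```

```bash
python3 -m creep '[[0.3,[0,0,0],0],[0.3,[0,0,0],0],[0.3,[0,0,2],0],[0.3,[0,0,4],0],[0.3,[0,0,4],0],[0.3,[0,0,4],0]]'; python3 go.py 496.7 50.5 71 -0.016
python3 - <<'E'
from h import *
t=manip.camera("top")[:,:,::-1];s=manip.camera("scene")[:,:,::-1]
cv2.imwrite("pics/b.png",np.hstack([crop("",190,170,80,120,5,t),crop("",170,100,80,120,5,s)]))
E
```

```text
clock: 2.0
eef_pos: [496.8, 51.7, 121.2]
eef_rot: [3.141, -0.0, 1.554]
wrist_force: [0.5, 0.3, -0.4]
finger_gap: 61.2
finger_force: 0.0
cm [-0.12 -0.01  5.02] roll -0.01 clock 2.0 gap 61.2 j [0.03 0.3  1.77 0.   1.07 0.05]
```

View pics/b.png

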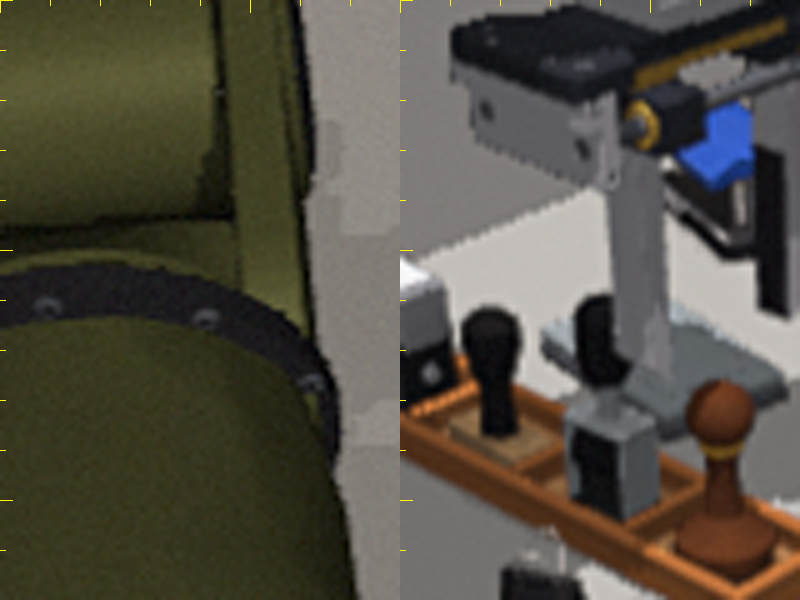

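The top view is blocked by the arm. The scene view shows the fingers (tips ≈(640,380) and (775,310)) straddling the ball (720,405) and clear of the dater, so I descend.

```bash
python3 -m creep '[[0.3,[-0.1,0,1.5],0],[0.3,[-0.1,0,3],0],[0.3,[-0.1,0,4.5],0],[0.3,[-0.1,0,5],0],[0.3,[-0.1,0,5],0],[-0.1,[-0.1,0,5],0],[-0.3,[-0.1,0,5],0],[-0.5,[-0.1,0,5],0],[-0.7,[-0.1,0,5],0],[-0.7,[-0.1,0,5],0],[-0.7,[-0.1,0,5],0]]' 15; python3 go.py 496.7 50.5 71 -0.016
```

```text
clock: 3.2
eef_pos: [497.0, 49.9, 70.6]
eef_rot: [3.141, -0.0, 1.552]
wrist_force: [0.9, -0.5, 2.2]
finger_gap: 26.8
finger_force: 15.0
cm [ 0.06 -0.03 -0.04] roll -0.03 clock 3.2 gap 26.8 j [ 0.03  0.37  1.81 -0.    0.96  0.05]
```

```bash
python3 -m creep '[[-0.8,[0,0,-0.7],0],[-0.8,[0,0,-2],0],[-0.8,[0,0,-4],0],[-0.8,[0,0,-6],0],[-0.8,[0,0,-7],0],[-0.8,[0,0,-7],0]]'; python3 go.py 472.6 -307.2 140 -0.157
```

```text
clock: 3.8
eef_pos: [497.5, 49.9, 142.1]
eef_rot: [3.139, -0.0, 1.552]
wrist_force: [0.7, 0.3, -2.3]
finger_gap: 26.8
finger_force: 15.0
cm [-35.75  -1.83   0.2 ] roll 1.59 clock 3.8 gap 26.8 j [ 0.03  0.27  1.75 -0.    1.12  0.05]
```

```bash
python3 -m creep '[[-0.8,[-1.5,-0.1,0],0.1],[-0.8,[-5,-0.3,0],0.3],[-0.8,[-9,-0.5,0],0.5],[-0.8,[-13,-0.7,0],0.6],[-0.8,[-17,-0.9,0],0.8],[-0.8,[-21,-1.1,0],1],[-0.8,[-25,-1.3,0],1.1],[-0.8,[-29,-1.5,0],1.3],[-0.8,[-32.5,-1.7,0],1.5],[-0.8,[-34.8,-1.8,0],1.6],[-0.8,[-35.8,-1.8,0],1.6],[-0.8,[-35.8,-1.8,0],1.6]]'; python3 -m creep '[[-0.8,[0,0,1],0],[-0.8,[0,0,1],0],[-0.8,[0,0,1],0]]'; python3 go.py 472.6 -307.2 70.8 -0.157
python3 - <<'E'
from h import *
t=manip.camera("top")[:,:,::-1];s=manip.camera("scene")[:,:,::-1]
cv2.imwrite("pics/c.png",np.hstack([crop("",340,170,80,120,5,t),crop("",350,200,80,120,5,s)]))
E
```

```text
clock: 5.0
eef_pos: [472.0, -308.1, 139.6]
eef_rot: [-3.141, -0.001, 1.412]
wrist_force: [0.2, 0.8, -1.6]
finger_gap: 27.0
finger_force: 15.0
clock: 5.3
eef_pos: [472.4, -306.7, 130.1]
eef_rot: [-3.141, -0.0, 1.414]
wrist_force: [0.0, 0.2, -0.8]
finger_gap: 27.0
finger_force: 15.0
cm [-0.05  0.03  5.93] roll 0.0 clock 5.3 gap 27.0 j [-0.64  0.42  1.58  0.    1.15 -0.48]
```

View pics/c.png

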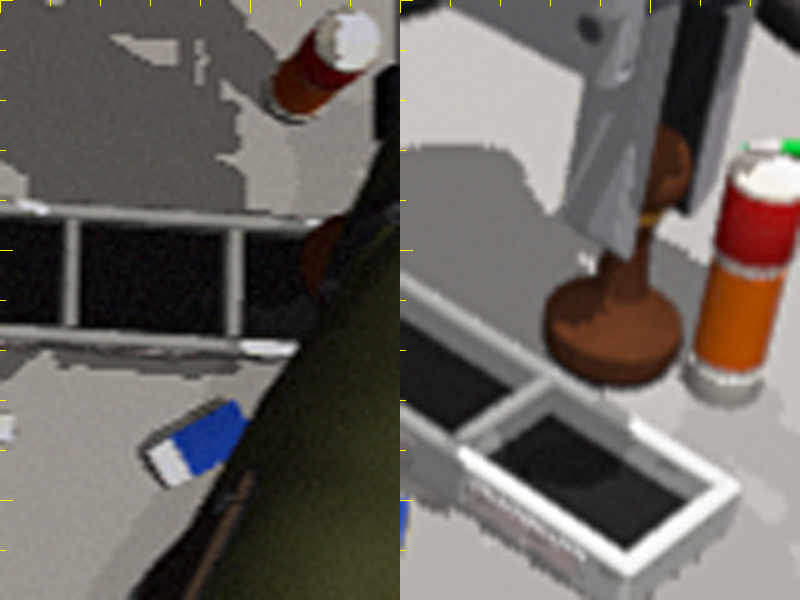

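The seal hangs upright: its lean matches the glue stick's perspective, with the foot at (613,330), above the last pocket at (590,485). The glue stick is clear. Lowering.

```bash
python3 -m creep '[[-0.8,[0,0,1],0],[-0.8,[0,0,2.5],0],[-0.8,[0,0,4],0],[-0.8,[0,0,5],0],[-0.8,[0,0,5.5],0],[-0.8,[0,0,5.7],0],[-0.8,[0,0,5.8],0],[-0.8,[0,0,5.8],0],[-0.8,[0,0,5.8],0]]'; python3 -m creep '[[-0.8,[0,0,0.1],0],[-0.8,[0,0,0.1],0],[-0.8,[0,0,0.1],0]]'
```

```text
clock: 6.3
eef_pos: [472.5, -307.9, 72.9]
eef_rot: [3.141, 0.0, 1.413]
wrist_force: [-0.9, 0.2, -0.4]
finger_gap: 26.8
finger_force: 15.0
clock: 6.6
eef_pos: [472.3, -307.7, 71.5]
eef_rot: [3.142, 0.0, 1.413]
wrist_force: [-0.4, -1.4, 0.0]
finger_gap: 27.0
finger_force: 15.0
```

```bash
python3 -m creep '[[-0.8,[0,0,0.05],0],[-0.8,[0,0,0.1],0],[-0.8,[0,0,0.1],0],[-0.8,[0,0,0.1],0]]'; python3 -m creep '[[-0.8,[0,0,0],0],[-0.8,[0,0,0.05],0],[-0.8,[0,0,0.05],0]]'
```

```text
clock: 7.0
eef_pos: [472.4, -307.8, 70.6]
eef_rot: [3.141, 0.0, 1.413]
wrist_force: [0.9, 0.6, 1.9]
finger_gap: 27.3
finger_force: 15.0
clock: 7.3
eef_pos: [472.6, -307.9, 70.5]
eef_rot: [3.141, 0.0, 1.413]
wrist_force: [0.5, 1.7, 7.2]
finger_gap: 26.8
finger_force: 15.0
```

```bash
python3 -m creep '[[-0.35,[0,0,-0.05],0],[-0.2,[0,0,-0.05],0],[0,[0,0,-0.05],0],[0.3,[0,0,-0.05],0],[0.3,[0,0,-0.05],0],[0.3,[0,0,-2],0],[0.3,[0,0,-4.5],0],[0.3,[0,0,-7],0],[0.3,[0,0,-8],0],[0.3,[0,0,-8],0]]'; python3 go.py 499 118 150 -0.016
```

```text
clock: 8.3
eef_pos: [472.7, -308.0, 150.9]
eef_rot: [3.14, 0.001, 1.413]
wrist_force: [0.2, 0.0, -0.3]
finger_gap: 61.2
finger_force: 0.0
cm [ 4.248e+01 -4.100e+00  4.000e-02] roll -1.63 clock 8.3 gap 61.2 j [-0.64  0.39  1.56 -0.    1.19 -0.48]
```

```bash
python3 -m creep '[[0.3,[3,-0.3,0],-0.1],[0.3,[7.5,-0.7,0],-0.3],[0.3,[12,-1.2,0],-0.5],[0.3,[16.5,-1.6,0],-0.6],[0.3,[21,-2.0,0],-0.8],[0.3,[25.5,-2.5,0],-1],[0.3,[30,-2.9,0],-1.1],[0.3,[34.5,-3.3,0],-1.3],[0.3,[38.5,-3.7,0],-1.5],[0.3,[41.5,-4,0],-1.6],[0.3,[42.5,-4.1,0],-1.6],[0.3,[42.5,-4.1,0],-1.6]]';python3 -m creep '[[0.3,[0,0,0],0],[0.3,[0,0,0],0],[0.3,[0,0,0],0]]'; python3 go.py 499 118 83 -0.016
python3 - <<'E'
from h import *
t=manip.camera("top")[:,:,::-1];s=manip.camera("scene")[:,:,::-1]
cv2.imwrite("pics/d.png",np.hstack([crop("",145,100,80,120,5,s),crop("",350,200,80,120,5,s)]))
E
```

```text
clock: 9.5
eef_pos: [498.2, 119.0, 148.8]
eef_rot: [-3.14, 0.0, 1.554]
wrist_force: [-0.1, -0.8, 0.3]
finger_gap: 61.0
finger_force: 0.0
clock: 9.8
eef_pos: [498.8, 117.4, 149.9]
eef_rot: [-3.142, 0.0, 1.551]
wrist_force: [-0.8, -0.0, -0.3]
finger_gap: 60.7
finger_force: 0.0
cm [0.06 0.02 6.69] roll -0.04 clock 9.8 gap 60.7 j [ 0.16  0.29  1.71 -0.    1.15  0.18]
```

View pics/d.png

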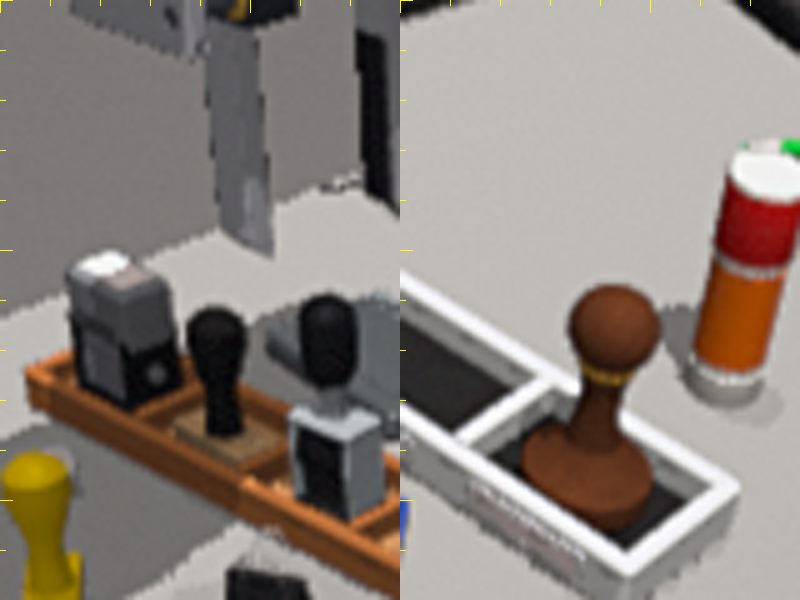

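The seal stands upright inside the last pocket (foot ≈(587,478)). The gripper is over the dater (327,345), so I go down and grip.

```bash
python3 -m creep '[[0.3,[0.1,0,1.5],0],[0.3,[0.1,0,3.5],0],[0.3,[0.1,0,5.5],0],[0.3,[0.1,0,6.5],0],[0.3,[0.1,0,6.7],0],[-0.1,[0.1,0,6.7],0],[-0.3,[0.1,0,6.7],0],[-0.5,[0.1,0,6.7],0],[-0.7,[0.1,0,6.7],0],[-0.8,[0.1,0,6.7],0],[-0.8,[0.1,0,6.7],0]]' 15; python3 -m creep '[[-0.8,[0,0,-0.7],0],[-0.8,[0,0,-2],0],[-0.8,[0,0,-4],0],[-0.8,[0,0,-6],0],[-0.8,[0,0,-6],0],[-0.8,[0,0,-6],0]]';python3 go.py 483.3 -240 145 -0.157
```

```text
clock: 11.0
eef_pos: [498.9, 119.5, 83.2]
eef_rot: [3.141, -0.0, 1.552]
wrist_force: [0.8, -0.9, 2.3]
finger_gap: 23.4
finger_force: 15.0
clock: 11.6
eef_pos: [498.7, 119.4, 143.1]
eef_rot: [3.141, -0.0, 1.552]
wrist_force: [-0.9, 0.1, -1.8]
finger_gap: 23.5
finger_force: 15.0
cm [-35.97  -0.88  -0.2 ] roll 1.59 clock 11.6 gap 23.5 j [ 0.16  0.3   1.71 -0.    1.13  0.18]
```

```bash
python3 -m creep '[[-0.8,[-1.5,0,0],0.1],[-0.8,[-5,-0.1,0],0.3],[-0.8,[-9,-0.2,0],0.5],[-0.8,[-13,-0.3,0],0.6],[-0.8,[-17,-0.4,0],0.8],[-0.8,[-21,-0.5,0],1],[-0.8,[-25,-0.6,0],1.1],[-0.8,[-29,-0.7,0],1.3],[-0.8,[-32.5,-0.8,0],1.5],[-0.8,[-34.9,-0.9,0],1.6],[-0.8,[-35.9,-0.9,0],1.6],[-0.8,[-35.9,-0.9,0],1.6]]'; python3 -m creep '[[-0.8,[0,0,0],0],[-0.8,[0,0,0],0],[-0.8,[0,0,0],0]]'; python3 go.py 483.3 -239 83.5 -0.157
python3 - <<'E'
from h import *
s=manip.camera("scene")[:,:,::-1]
cv2.imwrite("pics/e.png",crop("",300,190,130,110,5,s))
E
```

```text
clock: 12.8
eef_pos: [482.4, -240.2, 142.1]
eef_rot: [-3.14, -0.0, 1.411]
wrist_force: [-0.2, 0.3, -0.2]
finger_gap: 23.7
finger_force: 15.0
clock: 13.1
eef_pos: [483.3, -238.4, 143.0]
eef_rot: [3.142, -0.0, 1.414]
wrist_force: [0.2, 0.5, -0.9]
finger_gap: 23.8
finger_force: 15.0
cm [-0.05  0.01  5.95] roll 0.0 clock 13.1 gap 23.8 j [-0.53  0.35  1.64  0.    1.15 -0.37]
```

View pics/e.png

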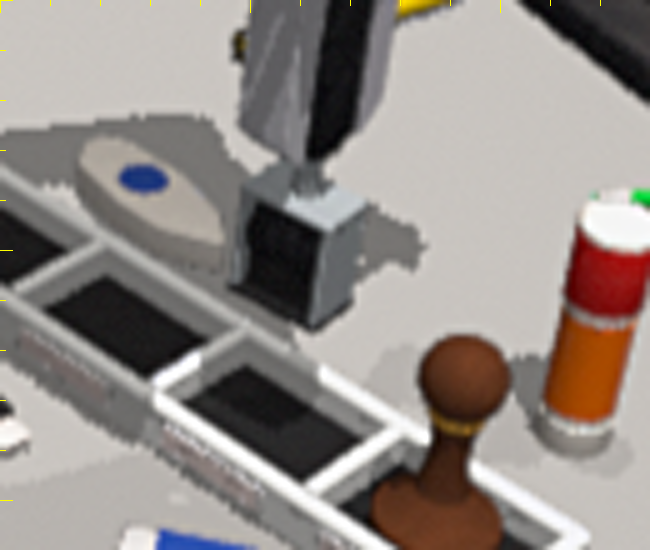

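The dater (≈(300,250)) is held upright and square above the third pocket (≈(270,420)), clear of the seal. Lowering.

```bash
python3 -m creep '[[-0.8,[0,0,1],0],[-0.8,[0,0,2.5],0],[-0.8,[0,0,4],0],[-0.8,[0,0,5],0],[-0.8,[0,0,5.5],0],[-0.8,[0,0,5.8],0],[-0.8,[0,0,5.9],0],[-0.8,[0,0,5.9],0],[-0.8,[0,0,5.9],0]]'; python3 -m creep '[[-0.8,[0,0,0.05],0],[-0.8,[0,0,0.1],0],[-0.8,[0,0,0.1],0]]'
```

```text
clock: 14.05
eef_pos: [483.3, -239.4, 84.4]
eef_rot: [3.141, 0.0, 1.413]
wrist_force: [-0.3, -0.2, -0.7]
finger_gap: 23.9
finger_force: 15.0
clock: 14.35
eef_pos: [483.3, -239.4, 83.3]
eef_rot: [3.141, 0.0, 1.413]
wrist_force: [-0.7, 1.1, 2.8]
finger_gap: 23.8
finger_force: 15.0
```

```bash
python3 -m creep '[[-0.8,[0,0,0.04],0],[-0.8,[0,0,0.04],0],[-0.8,[0,0,0.04],0]]' && python3 -m creep '[[-0.4,[0,0,0],0],[-0.2,[0,0,0],0],[0,[0,0,0],0],[0.3,[0,0,0],0],[0.3,[0,0,0],0],[0.3,[0,0,-2],0],[0.3,[0,0,-4.5],0],[0.3,[0,0,-6.5],0],[0.3,[0,0,-6.5],0],[0.3,[0,0,-6.5],0]]'; python3 go.py 497.3 185.7 148 -0.06
```

```text
clock: 14.65
eef_pos: [483.4, -239.5, 83.2]
eef_rot: [3.141, 0.0, 1.413]
wrist_force: [-0.2, 0.5, 7.4]
finger_gap: 24.1
finger_force: 15.0
clock: 15.65
eef_pos: [483.0, -239.3, 147.0]
eef_rot: [-3.141, 0.0, 1.413]
wrist_force: [-0.5, -0.1, 0.8]
finger_gap: 61.3
finger_force: 0.0
cm [42.2  -5.27 -0.1 ] roll -1.12 clock 15.65 gap 61.3 j [-0.53  0.35  1.64 -0.    1.16 -0.37]
```

```bash
python3 -m creep '[[0.3,[3,-0.4,0],-0.1],[0.3,[7.5,-0.9,0],-0.2],[0.3,[12,-1.5,0],-0.3],[0.3,[16.5,-2.1,0],-0.4],[0.3,[21,-2.6,0],-0.5],[0.3,[25.5,-3.2,0],-0.6],[0.3,[30,-3.7,0],-0.8],[0.3,[34.5,-4.3,0],-0.9],[0.3,[38.5,-4.8,0],-1],[0.3,[41.2,-5.2,0],-1.1],[0.3,[42.2,-5.3,0],-1.1],[0.3,[42.2,-5.3,0],-1.1]]';python3 -m creep '[[0.3,[0,0,0],0],[0.3,[0,0,0],0],[0.3,[0,0,0],0]]'; python3 go.py 497.3 185.7 57 -0.06
python3 - <<'E'
from h import *
s=manip.camera("scene")[:,:,::-1]
cv2.imwrite("pics/f.png",np.hstack([crop("",140,100,80,110,5,s),crop("",320,190,80,110,5,s)]))
E
```

```text
clock: 16.85
eef_pos: [496.7, 186.3, 146.3]
eef_rot: [-3.14, 0.001, 1.51]
wrist_force: [-0.2, -0.6, 0.5]
finger_gap: 61.2
finger_force: 0.0
clock: 17.15
eef_pos: [497.3, 184.8, 147.5]
eef_rot: [-3.142, 0.0, 1.507]
wrist_force: [0.3, 0.0, -0.6]
finger_gap: 60.9
finger_force: 0.0
cm [ 0.09 -0.01  9.05] roll -0.04 clock 17.15 gap 60.9 j [ 0.29  0.33  1.66 -0.    1.15  0.35]
```

View pics/f.png

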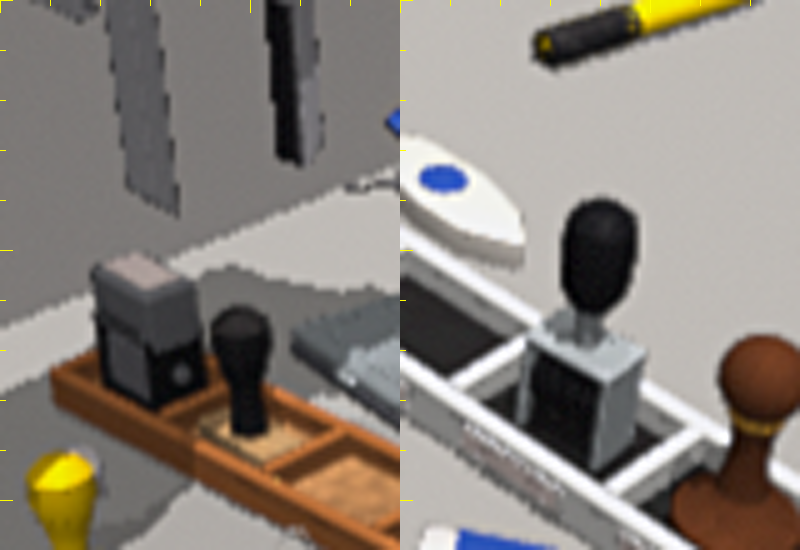

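The dater stands upright in the third pocket (right half, ≈(585,390)). The block stamp handle (240,340) is next.

```bash
python3 -m creep '[[0.3,[0.1,0,1.5],0],[0.3,[0.1,0,4],0],[0.3,[0.1,0,6.5],0],[0.3,[0.1,0,8.3],0],[0.3,[0.1,0,9],0],[0.3,[0.1,0,9],0],[-0.1,[0.1,0,9],0],[-0.3,[0.1,0,9],0],[-0.5,[0.1,0,9],0],[-0.7,[0.1,0,9],0],[-0.8,[0.1,0,9],0],[-0.8,[0.1,0,9],0]]' 15; python3 -m creep '[[-0.8,[0,0,-0.7],0],[-0.8,[0,0,-2],0],[-0.8,[0,0,-4],0],[-0.8,[0,0,-6],0],[-0.8,[0,0,-6],0],[-0.8,[0,0,-6],0]]';python3 go.py 493.9 -172.8 118 -0.157
```

```text
clock: 18.4
eef_pos: [497.4, 186.8, 57.8]
eef_rot: [3.141, -0.0, 1.509]
wrist_force: [-0.4, -1.0, 1.6]
finger_gap: 24.8
finger_force: 15.0
clock: 19.0
eef_pos: [497.2, 186.8, 117.9]
eef_rot: [3.141, -0.0, 1.509]
wrist_force: [-0.1, -0.1, -0.4]
finger_gap: 24.9
finger_force: 15.0
cm [-3.591e+01  1.890e+00 -2.000e-02] roll 1.09 clock 19.0 gap 24.9 j [ 0.29  0.37  1.69 -0.    1.09  0.35]
```

```bash
python3 -m creep '[[-0.8,[-1.5,0.1,0],0.1],[-0.8,[-5,0.3,0],0.2],[-0.8,[-9,0.5,0],0.3],[-0.8,[-13,0.7,0],0.4],[-0.8,[-17,0.9,0],0.5],[-0.8,[-21,1.1,0],0.6],[-0.8,[-25,1.3,0],0.8],[-0.8,[-29,1.5,0],0.9],[-0.8,[-32.5,1.7,0],1],[-0.8,[-34.8,1.9,0],1.1],[-0.8,[-35.8,1.9,0],1.1],[-0.8,[-35.8,1.9,0],1.1]]'; python3 -m creep '[[-0.8,[0,0,0],0],[-0.8,[0,0,0],0],[-0.8,[0,0,0],0]]'; python3 go.py 493.9 -171.8 57.8 -0.157
python3 - <<'E'
from h import *
s=manip.camera("scene")[:,:,::-1]
cv2.imwrite("pics/g.png",crop("",260,170,140,110,5,s))
E
```

```text
clock: 20.2
eef_pos: [493.3, -172.7, 116.9]
eef_rot: [-3.14, -0.0, 1.411]
wrist_force: [0.5, -0.4, -1.1]
finger_gap: 24.8
finger_force: 15.0
clock: 20.5
eef_pos: [494.1, -170.9, 117.5]
eef_rot: [-3.142, -0.0, 1.414]
wrist_force: [0.2, -0.2, -0.3]
finger_gap: 24.8
finger_force: 15.0
cm [-0.09 -0.    5.97] roll 0.0 clock 20.5 gap 24.8 j [-0.4   0.35  1.71  0.    1.08 -0.25]
```

View pics/g.png

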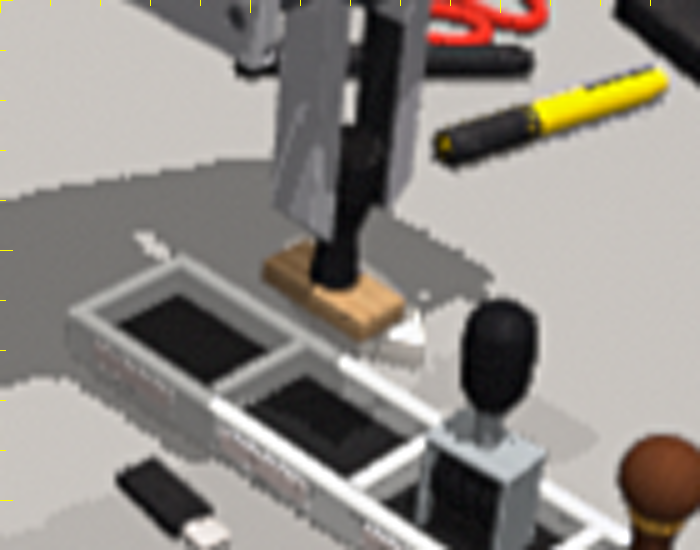

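The block stamp (base ≈(333,290)) hangs upright above the second pocket (≈(330,420)). Lowering.

```bash
python3 -m creep '[[-0.8,[0,0,1],0],[-0.8,[0,0,2.5],0],[-0.8,[0,0,4],0],[-0.8,[0,0,5],0],[-0.8,[0,0,5.5],0],[-0.8,[0,0,5.8],0],[-0.8,[0,0,5.9],0],[-0.8,[0,0,5.9],0],[-0.8,[0,0,5.9],0]]'; python3 -m creep '[[-0.8,[0,0,0.05],0],[-0.8,[0,0,0.1],0],[-0.8,[0,0,0.1],0],[-0.8,[0,0,0.1],0]]'
```

```text
clock: 21.45
eef_pos: [494.2, -171.8, 59.0]
eef_rot: [3.141, 0.0, 1.413]
wrist_force: [-0.2, -0.1, -1.1]
finger_gap: 25.1
finger_force: 15.0
clock: 21.85
eef_pos: [494.1, -171.8, 57.8]
eef_rot: [3.141, 0.0, 1.413]
wrist_force: [-0.4, -0.5, 3.5]
finger_gap: 25.1
finger_force: 15.0
```

```bash
python3 -m creep '[[-0.8,[0,0,0.03],0],[-0.4,[0,0,0.02],0],[-0.2,[0,0,0],0],[0,[0,0,0],0],[0.3,[0,0,0],0],[0.3,[0,0,0],0],[0.3,[0,0,-2],0],[0.3,[0,0,-5],0],[0.3,[0,0,-8],0],[0.3,[0,0,-9],0],[0.3,[0,0,-9],0],[0.3,[0,0,-9],0]]'; python3 go.py 500.5 255.5 147 -0.06
```

```text
clock: 23.05
eef_pos: [493.5, -171.6, 146.3]
eef_rot: [-3.14, -0.0, 1.413]
wrist_force: [-0.2, 0.4, -0.5]
finger_gap: 61.2
finger_force: 0.0
cm [42.28 -6.03 -0.05] roll -1.12 clock 23.05 gap 61.2 j [-0.4   0.31  1.68 -0.    1.15 -0.25]
```

```bash
python3 -m creep '[[0.3,[3,-0.4,0],-0.1],[0.3,[7.5,-1.1,0],-0.2],[0.3,[12,-1.7,0],-0.3],[0.3,[16.5,-2.4,0],-0.4],[0.3,[21,-3,0],-0.5],[0.3,[25.5,-3.6,0],-0.6],[0.3,[30,-4.3,0],-0.8],[0.3,[34.5,-4.9,0],-0.9],[0.3,[38.5,-5.5,0],-1],[0.3,[41.3,-5.9,0],-1.1],[0.3,[42.3,-6,0],-1.1],[0.3,[42.3,-6,0],-1.1]]';python3 -m creep '[[0.3,[0,0,0],0],[0.3,[0,0,0],0],[0.3,[0,0,3],0],[0.3,[0,0,3],0],[0.3,[0,0,3],0]]'; python3 go.py 500.5 255.5 57.5 -0.06
python3 - <<'E'
from h import *
s=manip.camera("scene")[:,:,::-1]
cv2.imwrite("pics/i.png",np.hstack([crop("",130,100,80,110,5,s),crop("",290,190,80,110,5,s)]))
E
```

```text
clock: 24.25
eef_pos: [500.8, 255.9, 146.0]
eef_rot: [-3.14, 0.001, 1.51]
wrist_force: [-0.3, -1.2, 0.6]
finger_gap: 61.6
finger_force: 0.0
clock: 24.75
eef_pos: [501.4, 254.7, 117.9]
eef_rot: [-3.141, 0.0, 1.508]
wrist_force: [0.2, -0.0, -0.3]
finger_gap: 61.2
finger_force: 0.0
cm [ 0.07 -0.09  6.04] roll -0.03 clock 24.75 gap 61.2 j [ 0.4   0.43  1.59 -0.    1.12  0.47]
```

View pics/i.png

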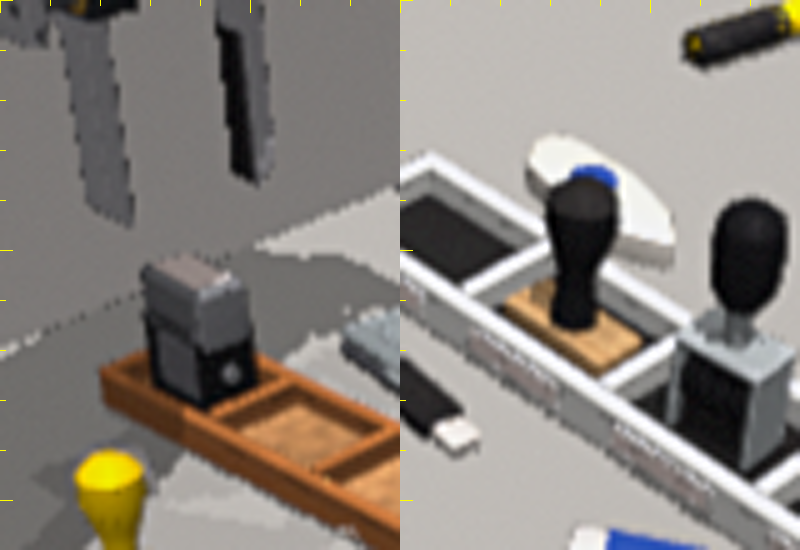

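The block stamp stands in the second pocket (≈(575,300)). The self-inker cap (195,300) lies between the fingers' lines, so I take it now.

```bash
python3 -m creep '[[0.3,[0,-0.1,1],0],[0.3,[0,-0.1,3],0],[0.3,[0,-0.1,5],0],[0.3,[0,-0.1,6],0],[0.3,[0,-0.1,6],0],[0.3,[0,-0.1,6],0],[-0.1,[0,-0.1,6],0],[-0.3,[0,-0.1,6],0],[-0.5,[0,-0.1,6],0],[-0.7,[0,-0.1,6],0],[-0.8,[0,-0.1,6],0],[-0.8,[0,-0.1,6],0]]' 18; python3 -m creep '[[-0.8,[0,0,-0.7],0],[-0.8,[0,0,-2],0],[-0.8,[0,0,-4],0],[-0.8,[0,0,-6],0],[-0.8,[0,0,-6],0],[-0.8,[0,0,-6],0]]';python3 go.py 504.6 -105.7 118 -0.157
```

```text
clock: 26.0
eef_pos: [500.4, 255.5, 57.7]
eef_rot: [3.141, -0.0, 1.509]
wrist_force: [-0.3, 0.2, 2.3]
finger_gap: 27.9
finger_force: 17.9
clock: 26.6
eef_pos: [500.3, 255.5, 117.9]
eef_rot: [3.141, -0.0, 1.509]
wrist_force: [-0.2, 0.1, -1.3]
finger_gap: 28.3
finger_force: 17.9
cm [-3.602e+01  2.660e+00 -2.000e-02] roll 1.09 clock 26.6 gap 28.3 j [ 0.41  0.43  1.6  -0.    1.12  0.47]
```

```bash
python3 -m creep '[[-0.8,[-1.5,0.1,0],0.1],[-0.8,[-5,0.4,0],0.2],[-0.8,[-9,0.7,0],0.3],[-0.8,[-13,1,0],0.4],[-0.8,[-17,1.3,0],0.5],[-0.8,[-21,1.6,0],0.6],[-0.8,[-25,1.9,0],0.8],[-0.8,[-29,2.2,0],0.9],[-0.8,[-32.7,2.5,0],1],[-0.8,[-35,2.7,0],1.1],[-0.8,[-36,2.7,0],1.1],[-0.8,[-36,2.7,0],1.1]]'; python3 -m creep '[[-0.8,[0,0,0],0],[-0.8,[0,0,0],0],[-0.8,[0,0,0],0]]'; python3 go.py 504.6 -105.9 57.7 -0.157
python3 - <<'E'
from h import *
s=manip.camera("scene")[:,:,::-1]
cv2.imwrite("pics/k.png",crop("",240,160,140,110,5,s))
E
```

```text
clock: 27.8
eef_pos: [504.2, -106.4, 116.9]
eef_rot: [-3.14, -0.0, 1.411]
wrist_force: [0.5, 0.2, -0.8]
finger_gap: 28.0
finger_force: 17.9
clock: 28.1
eef_pos: [505.0, -104.6, 117.5]
eef_rot: [-3.141, -0.0, 1.414]
wrist_force: [0.3, 0.9, -1.0]
finger_gap: 28.2
finger_force: 17.9
cm [-0.13 -0.02  5.98] roll 0.0 clock 28.1 gap 28.2 j [-0.28  0.33  1.73  0.    1.08 -0.12]
```

View pics/k.png

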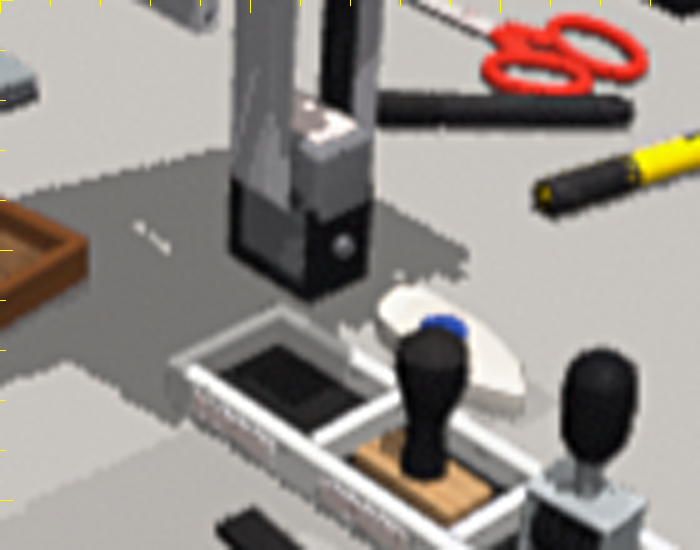

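The self-inker (≈(300,240)) is held upright above the first pocket (≈(290,385)). Lowering.

```bash
python3 -m creep '[[-0.8,[0,0,1],0],[-0.8,[0,0,2.5],0],[-0.8,[0,0,4],0],[-0.8,[0,0,5],0],[-0.8,[0,0,5.5],0],[-0.8,[0,0,5.8],0],[-0.8,[0,0,5.9],0],[-0.8,[0,0,5.9],0],[-0.8,[0,0,5.9],0]]'; python3 -m creep '[[-0.8,[0,0,0.05],0],[-0.8,[0,0,0.1],0],[-0.8,[0,0,0.1],0],[-0.8,[0,0,0.1],0]]'
```

```text
clock: 29.05
eef_pos: [505.2, -105.5, 59.0]
eef_rot: [3.141, 0.0, 1.413]
wrist_force: [-0.2, -0.4, -0.6]
finger_gap: 27.9
finger_force: 17.9
clock: 29.45
eef_pos: [505.0, -105.5, 57.7]
eef_rot: [3.141, 0.0, 1.413]
wrist_force: [-0.1, -0.3, 1.2]
finger_gap: 28.3
finger_force: 17.9
```

```bash
python3 -m creep '[[-0.8,[0,0,0.04],0],[-0.8,[0,0,0.04],0],[-0.4,[0,0,0.04],0],[-0.2,[0,0,0],0],[0,[0,0,0],0],[0.3,[0,0,0],0],[0.3,[0,0,0],0],[0.3,[0,0,-2],0],[0.3,[0,0,-5],0],[0.3,[0,0,-8],0],[0.3,[0,0,-11],0],[0.3,[0,0,-14],0]]'; python3 -m creep '[[0.3,[4,0,0],0],[0.3,[8,0,0],0],[0.3,[12,0,0],0],[0.3,[16,0,0],0],[0.3,[20,0,0],0],[0.3,[24,0,0],0],[0.3,[28,0,0],0],[0.3,[32,0,0],0],[0.3,[34,0,0],0],[0.3,[34,0,0],0]]'
python3 - <<'E'
from h import *
t=manip.camera("top")[:,:,::-1];s=manip.camera("scene")[:,:,::-1]
cv2.imwrite("pics/z.png",np.vstack([crop("",280,160,160,60+40,5,t)[:, :800],])); a=cv2.imread("pics/z.png")
b=cv2.resize(s[140:330,230:430],(400,380),interpolation=cv2.INTER_CUBIC)
a=cv2.resize(a,(400,250)); cv2.imwrite("pics/z.png",np.hstack([cv2.copyMakeBorder(a,0,130,0,0,0),b]))
E
```

```text
clock: 30.65
eef_pos: [504.7, -105.4, 198.7]
eef_rot: [-3.141, -0.0, 1.413]
wrist_force: [0.5, -0.3, -0.3]
finger_gap: 61.4
finger_force: 0.0
clock: 31.65
eef_pos: [558.2, 232.5, 197.0]
eef_rot: [-3.141, 0.0, 1.416]
wrist_force: [-1.1, -0.9, 0.3]
finger_gap: 60.8
finger_force: 0.0
```

View pics/z.png

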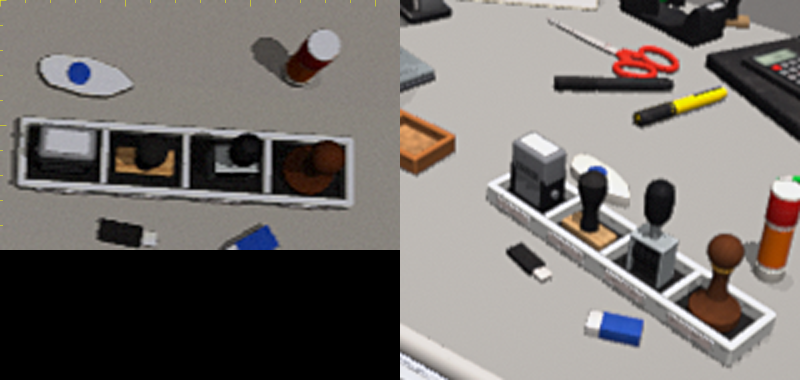

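All four stand upright in the white stand in the old order: self-inker (65,145), block (145,155), dater (240,155), seal (310,170). The glue stick has not moved, and the arm is clear.

```bash
python3 -m creep '[[0.3,[0,0,0],0],[0.3,[0,0,0],0],[0.3,[0,0,0],0]]'; python3 -c "
from cell import manip
print(manip.sign_off())"
```

```text
clock: 32.05
eef_pos: [558.6, 229.5, 197.7]
eef_rot: [3.141, -0.0, 1.412]
wrist_force: [0.3, 0.4, -0.7]
finger_gap: 61.1
finger_force: 0.0
the job is handed in; nothing more can be done
None
```

All four stamps stand upright in the white stand in their old left-to-right order (self-inker, block stamp, band dater, round seal), the glue stick and stamp pad were left alone, and the job was handed in at 32 s of the 106 s allowed.

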